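# Lock the filter lid of a jeweller's bench dust extractor

## Task

The filter lid on top of the bench-top dust extractor is down over a fresh filter but not fastened, and its sprung hinges hold its front edge about 15 mm up. Set the fingertips in the slot of each of the two round quarter-turn fasteners, press down until the lid is shut, and turn the fastener clockwise (seen from above) as far as it goes, so that in the end both are at their stops and the lid is locked shut. Lift nothing: do not pull the lid up, and leave the tools and jars around where they are.

Things in the scene. Friction and masses are not known exactly. Their poses are not given: they have to be found in the camera images.
- extractor: Bench-top dust extractor, a fixed grey box 300 mm deep (x), 380 mm wide (y). Origin: centre of its underside, on the bench top; x points from its front (intake port, dial, switch; towards the robot) to its back, z up. On top is the lid, from x = -149 to +70 mm, and behind it the rear deck. The shut lid's top and the deck are 208 mm above the bench.
- lid (a joint): Angle of the 18 mm thick lid about its hinge line, along the extractor's y axis at x = 72 mm, z = 190 mm; 0 is shut (hard stop), positive is front edge up. Unfastened it springs up to 0.07 rad (front edge 15 mm up); shutting it takes about 5 N at a fastener. Only with its front edge pressed to within 5 mm of shut can a fastener's hidden cam pass under its keeper; else it jams about halfway.
- fastener_left (a joint): Turn of the left fastener (on the extractor's +y side) in rad, clockwise seen from above: 0 is open, slot along the extractor's y axis; 1.571 is the stop, locked, slot along the extractor's x axis, in line with the white mark behind the head. It starts at 0 to 0.45, stays where it is left and takes 0.05 to 0.15 N m to turn.
- fastener_right (a joint): Turn of the right fastener (on the extractor's -y side), the same as the left one: clockwise from above to lock, 0 open, 1.571 the stop.
- slot_left (a point): Centre of the slot floor of the left fastener: a round aluminium head, 89 mm across, 3 mm proud of the lid, with one straight slot right across its middle, 32 mm wide, 89 mm long, 17 mm deep, dark flat floor. With the lid shut it lies at x = -89, y = 105, z = 194 mm in the extractor's frame (11 mm higher when ajar). Its y axis runs along the slot, z up out of it; it turns with the head.
- slot_right (a point): Centre of the slot floor of the right fastener, the same as the left one, at x = -89, y = -105, z = 194 mm in the extractor's frame with the lid shut (11 mm higher when ajar). Its y axis runs along the slot, z up out of it; it turns with the head.
- loupe: Bystander, loose: black eyepiece loupe, 36 mm across, 30 mm high, standing on the extractor's rear deck (208 mm above the bench); origin at the centre of its underside
- tin: Bystander, loose: small round aluminium tin, 54 mm across, 34 mm high, standing on the extractor's rear deck; origin at the centre of its underside
- brush: Bystander, loose: bench brush lying in front of the extractor; origin at its underside, x along it; under 40 mm high
- jar: Bystander, loose: lidded glass jar, 68 mm across, 85 mm high, standing on the bench by the extractor's left side; origin at the centre of its underside
- bench_block: Bystander, loose: square steel bench block, 75 x 75 x 20 mm, on the bench by the extractor's right side; origin at the centre of its underside
- hammer: Bystander, loose: hammer lying on the bench to the left; origin at its underside, x along the handle
- pliers: Bystander, loose: flat-nose pliers lying on the bench to the right, 150 mm long, 12 mm high; origin near the pivot, at the underside

How it is judged:
At the end, for the whole second after the job is handed in: Both fasteners are turned clockwise to within 0.15 rad of their stops (joint values above 1.42 rad) and the lid stays shut by itself (below 0.012 rad, its front edge less than 2.7 mm up) (value of joint each of fastener_left, fastener_right above 1.42 rad and value of joint lid below 0.012 rad); the robot touches nothing.
It fails at once if the lid is pulled up (more than 0.2 rad) (value of joint lid above 0.2 rad).
It fails at once if the loupe or the tin on the rear deck is moved or lifted more than 30 mm (distance of any of loupe, tin from where it was at the start of the episode above 0.03 m).
It fails at once if a thing on the bench (brush, jar, bench block, hammer, pliers) is moved or lifted more than 30 mm (distance of any of brush, jar, bench_block, hammer, pliers from where it was at the start of the episode above 0.03 m).
It also fails if it takes over 51 s, if anything falls off the work surface, if the arm or the gripper's body presses on something with over 40 N, if the wrist force passes 120 N, or if a joint passes its speed limit or range.

## Robot

A 7-joint arm with a two-finger parallel gripper is mounted at the origin on the work surface. World frame = base frame: x ahead of the robot, y to its left, z up, the work surface at z = 0. Lengths are in m, angles in rad, forces in N, time in s.
With the tool pointing down it reaches from about 0.4 to 0.85 m from the base axis. Payload 10.4 kg.
Tool frame: the origin (TCP) lies between the finger pads; the fingertips stand 22 mm ahead of it and the grasp point (between the pads) lies 3 mm ahead of it; z points along the fingers, y is the line along which they close (so a half turn about z gives the same grasp; the last joint's range is limited). The gripper opens to 85 mm and grips with 20 to 120 N. Pads are 22 mm wide; open, the fingers measure 114 mm over their backs; the gripper's body (76 mm by 85 mm) begins 54 mm behind the grasp point. The pads swing forward as they close: fully open they stand 13 mm farther back than shut.
Start: joints at [-1.265, 0.332, -0.065, 1.46, 0.022, 1.35, -0.088], TCP at [0.202, 0.592, 0.253] pointing down, gripper open.
Joint ranges: [-2.6, 2.6], [-0.5, 2.12], [-1.47, 1.34], [0.16, 2.42], [-1.27, 4.41], [0.06, 2.06], [-2.6, 2.6]. Speed limits (rad/s): [2.22, 2.22, 2.79, 2.79, 3.14, 3.14, 3.14].

## Interface

Orientations are given as a unit quaternion [x, y, z, w].
In Python, from workcell import manip, camera, ticket, boxes_of, outline_of gives the robot as it stands.
- The arm moves only by the tool carry_out, never from a script. Its argument "deltas" is a list of rows, each a list of 5 numbers: the shift along the tool's x, y, z as a fraction of full scale, then the turn about the tool's z as a fraction of full scale, then the opening, from -1 (shut) to 1 (fully open), so that 0 is half open. In form: [[tx, ty, tz, spin, gripper], ...]. A call has 1 to 20 rows; each row is the pose to reach, as a shift and turn from the pose commanded when the call began, along the tool's axes at that moment; what a row does not reach only later rows make up. Full scale, the value 1, is 150 mm for a shift and 30 degrees for a turn. A row lasts 1/8 s, in which the tool goes at most 62.5 mm and 10.7 degrees, less where a joint would pass 70% of its speed; a pose out of reach is approached as far as the arm can. A call with a number of a shift or a turn outside -1 to 1 is refused whole. A call with a gripper value outside its range is refused whole. The fingers move at their own pace and stop on an object; "force" is the grip in N (left out, the last holds). Time passes only in rows, so rows that repeat a pose let the fingers close. It gives the time, the measured TCP pose, the force, the opening and the grip force at its end, in the units of the state.
- manip.get_obs(): the state, without advancing time (a new reading comes with each control period).
- camera(name): name is "scene" or "top" or "wrist"; returns a dict with "img" (400x640x3 uint8, red, green, blue), "depth" (400x640 float32, m along the optical axis (not along the pixel's ray), 0 where there is no reading), "vertical_fov" (degrees; the focal length in pixels is half the picture's height over the tangent of half this angle, whatever the lens; pixels are square), "cx", "cy" (the principal point, pixels), "R" (3x3) and "t" (3): a world point X has camera coordinates R X + t. Camera axes: x right, y down, z forward; pixel columns grow to the right and rows downward; lengths in m; the calibration is good to about 2 mm. A picture is of the moment at which its call begins.
- ticket.hand_in(): hands the job in; it is judged then, once.
Trained networks look in a picture, given as the dict that the camera call returned (one of the last four; its "shot" number tells which), for a name from the list of things; names that differ only in an ending like _2 or _b are one class to them, and where a whole thing is asked for, a point or a joint stands for the part that bears it (a point fixed in the world has none). Each returns a list of dicts, best first, with "conf" (0 to 1); they miss things now and then, are a little off and sometimes report something else, mostly with a low value. They report only what shows in the picture. A call takes as long as a camera call.
- boxes_of(query, picture): "position" ([x, y, z] in m, in world coordinates, good to about 4 mm: the middle of the surface that is visible of it).
- outline_of(query, picture): "region" (400x640 bool, what is visible of it).
The state is a dict: "clock": time; "joint_pos": joint angles; "joint_velocities": joint speeds; "tau": joint torques, N m; "position": TCP position; "ee_rot": TCP orientation; "ft_force": force on the tool from outside, world axes, zero at the start; "torque": the same for the moment, N m; "grip_width": opening from 0.0 (shut) to 1.0 (fully open); "grasp_force": force on a finger pad.
Only numpy, scipy, OpenCV 4.12 (cv2) and the standard library are available. Lean on these libraries where they do the work, as an engineer would, in place of code of your own. Each camera call takes 0.05 s, during which the arm holds its last target. There are 200 camera calls.

## Working session

There is one attempt and no reset: what is moved stays moved. The work goes in short steps, Python scripts to look and compute and a tool call to move; the robot and the scene stay as the last step left them, time stands still between calls to the robot, and variables do not carry over. Pictures are saved under pics/ and viewed, at most 10 in all, crops included, and the job is handed in when it is done.

Besides the shell and the picture viewer there is one more tool, called as name(argument=value, ...), one argument or row to a line, values as JSON. carry_out: Moves the arm, as the interface text tells. Its arguments: {"type":"object","properties":{"deltas":{"type":"array","items":{"type":"array","items":{"type":"number"}}},"force":{"type":"number"}},"required":["deltas"]}

```bash
mkdir -p pics
cat > h.py <<'E'
import numpy as np, cv2
from workcell import manip, camera, ticket, boxes_of, outline_of
def cloud(p):
    h,w=p["depth"].shape; f=h/2/np.tan(np.radians(p["vertical_fov"])/2)
    v,u=np.mgrid[:h,:w]; d=p["depth"]
    c=np.stack([(u-p["cx"])/f*d,(v-p["cy"])/f*d,d],-1)
    return (c-p["t"])@p["R"]
def save(p,n): cv2.imwrite("pics/"+n,p["img"][:,:,::-1])
E
python3 - <<'E'
from h import *
o=manip.get_obs(); print({k:np.round(v,3) for k,v in o.items()})
for n in ("top","scene"):
    p=camera(n); save(p,n+"1.png")
    for q in ("extractor","slot_left","slot_right","fastener_left","loupe","tin","jar"):
        print(n,q,[(np.round(b["position"],3),round(b["conf"],2)) for b in boxes_of(q,p)][:3])
E
```

```text
{'clock': np.float64(0.0), 'joint_pos': array([-1.265,  0.333, -0.065,  1.461,  0.022,  1.35 , -0.089]), 'joint_velocities': array([-0.   , -0.   , -0.002,  0.   ,  0.   ,  0.001,  0.001]), 'tau': array([ 2.0000e-03, -6.2546e+01,  5.0000e-02, -3.9159e+01,  1.6000e-02,
        1.0000e-02,  0.0000e+00]), 'position': array([0.202, 0.591, 0.252]), 'ee_rot': array([ 0.164,  0.987, -0.001, -0.   ]), 'ft_force': array([ 0.479, -0.964, -0.185]), 'torque': array([-0.004,  0.039,  0.042]), 'grasp_force': np.float64(0.0), 'grip_width': np.float64(0.997)}
top extractor [(array([ 0.624, -0.001,  0.209]), 0.65)]
top slot_left [(array([0.542, 0.094, 0.218]), 0.83), (array([0.734, 0.08 , 0.237]), 0.59)]
top slot_right [(array([ 0.56 , -0.113,  0.222]), 0.96)]
top fastener_left [(array([0.54 , 0.09 , 0.218]), 0.87)]
top loupe [(array([0.734, 0.082, 0.239]), 0.51)]
top tin [(array([ 0.751, -0.085,  0.247]), 0.58)]
top jar [(array([0.584, 0.255, 0.08 ]), 0.48)]
scene extractor [(array([ 0.656, -0.102,  0.206]), 0.9)]
scene slot_left [(array([0.528, 0.098, 0.219]), 0.92)]
scene slot_right [(array([ 0.548, -0.113,  0.221]), 0.88), (array([0.526, 0.094, 0.22 ]), 0.3)]
scene fastener_left [(array([0.529, 0.095, 0.22 ]), 0.62)]
scene loupe [(array([0.74 , 0.077, 0.231]), 0.51)]
scene tin [(array([ 0.759, -0.094,  0.241]), 0.92)]
scene jar [(array([ 0.45 , -0.549,  0.012]), 0.59)]
```

View pics/top1.png

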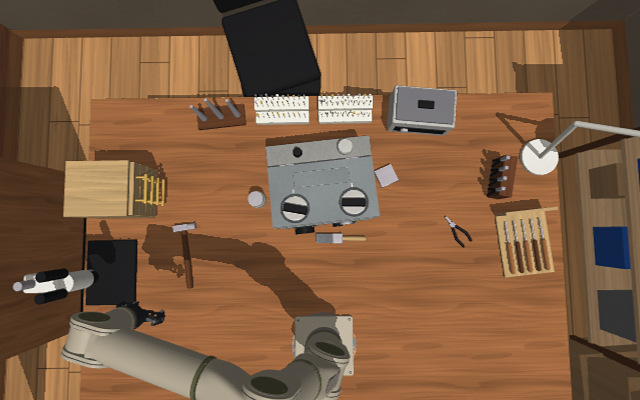

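Run:
```python
from h import *
p=camera("top"); X=cloud(p)
print(p["t"],p["R"].round(2).tolist())
for q in ("fastener_left","fastener_right"):
    for r in outline_of(q,p)[:1]:
        m=r["region"]; P=X[m&(p["depth"]>0)]
        print(q,r["conf"],m.sum(),np.argwhere(m).mean(0),P.mean(0),np.percentile(P[:,2],[2,25,50,75,98]).round(4))
        c=np.median(P[:,:2],0)
        # slot floor: points lower than head top, within head
        A=X.reshape(-1,3); A=A[np.hypot(*(A[:,:2]-c).T)<.06]
        top=A[A[:,2]>np.percentile(A[:,2],97)-.004]
        fl=A[(A[:,2]<np.median(P[:,2])-.008)&(A[:,2]>.18)]
        for n,S in(("floor",fl),):
            if len(S)>5:
                (cx,cy),(w,h),a=cv2.minAreaRect((S[:,:2]*1000).astype(np.float32)); print(n,len(S),cx,cy,w,h,a,S[:,2].mean())
                e,v=np.linalg.eigh(np.cov(S[:,:2].T)); print("axis",v[:,1],S.mean(0))
```

```text
[0.01006168 0.58799193 1.49302562] [[-0.01, -1.0, -0.01], [-1.0, 0.01, -0.08], [0.08, 0.01, -1.0]]
fastener_left 0.88 484 [207.99793388 295.01033058] [0.54027398 0.09397313 0.21571141] [0.2015 0.2071 0.2187 0.2237 0.2293]
floor 203 540.5592651367188 94.1756362915039 74.68423461914062 85.53256225585938 16.055744171142578 0.20603485540925798
axis [0.18344169 0.98303059] [0.54084602 0.09360037 0.20603486]
fastener_right 0.89 503 [201.72166998 353.70377734] [ 0.55976354 -0.11535665  0.21550975] [0.2009 0.2071 0.2188 0.2234 0.2298]
floor 192 562.362060546875 -118.56147003173828 86.74630737304688 83.79632568359375 50.7666130065918 0.20590360443333589
axis [0.00711216 0.99997471] [ 0.56124179 -0.11526727  0.2059036 ]
```

The top view shows the extractor near (325,185), yawed slightly CCW, with the left slot at (295,208) and the right at (354,202). Next I move above the left fastener for a close look.

carry_out(
  deltas=[
    [-0.2,-0.15,-0.3,0,0.15],
    [-0.5,-0.38,-0.65,0,0.15],
    [-0.8,-0.607,-0.65,0,0.15],
    [-0.8,-0.607,-0.65,0,0.15],
  ],
)

```text
clock: 1.45
position: [0.2898, 0.4634, 0.3528]
ee_rot: [0.167, 0.986, 0.001, 0.001]
ft_force: [-0.5, 1.4, 0.5]
grip_width: 0.573
grasp_force: 0.0
```

carry_out(
  deltas=[
    [-0.3,-0.23,0,0,0.15],
    [-0.6,-0.45,0,0,0.15],
    [-0.8,-0.607,0,0,0.15],
    [-0.8,-0.607,0,0,0.15],
  ],
)

```text
clock: 1.95
position: [0.3718, 0.3395, 0.351]
ee_rot: [0.166, 0.986, 0.0, 0.0]
ft_force: [0.1, 1.7, 0.3]
grip_width: 0.573
grasp_force: 0.0
```

carry_out(
  deltas=[
    [-0.3,-0.23,0,0,0.15],
    [-0.6,-0.45,0,0,0.15],
    [-0.8,-0.607,0,0,0.15],
    [-0.8,-0.607,0,0,0.15],
  ],
)

```text
clock: 2.45
position: [0.4553, 0.2154, 0.3507]
ee_rot: [0.165, 0.986, -0.0, 0.0]
ft_force: [0.1, 0.7, -0.3]
grip_width: 0.575
grasp_force: 0.0
```

carry_out(
  deltas=[
    [-0.3,-0.23,0,0,0.15],
    [-0.6,-0.45,0,-0.277,0.15],
    [-0.8,-0.607,0,-0.277,0.15],
    [-0.8,-0.607,0,-0.277,0.15],
    [-0.8,-0.607,0,-0.277,0.15],
  ],
)

```text
clock: 3.08
position: [0.538, 0.0944, 0.3504]
ee_rot: [0.09, 0.996, 0.0, -0.0]
ft_force: [0.5, 1.5, -0.3]
grip_width: 0.575
grasp_force: 0.0
```

Run:
```python
from h import *
o=manip.get_obs(); print({k:np.round(o[k],3) for k in("clock","position","ee_rot","joint_pos","ft_force","torque","grip_width")})
p=camera("wrist"); save(p,"w1.png"); X=cloud(p)
np.save("X.npy",X); np.save("img.npy",p["img"])
print(p["t"],(-p["R"].T@p["t"]).round(3))
for q in ("fastener_left","fastener_right"):
    for r in outline_of(q,p)[:2]:
        m=r["region"]; P=X[m&(p["depth"]>0)]
        print(q,r["conf"],m.sum(),P.mean(0).round(4),P.min(0).round(4),P.max(0).round(4))
        print(np.histogram(P[:,2],12))
```

```text
{'clock': np.float64(3.075), 'position': array([0.538, 0.094, 0.35 ]), 'ee_rot': array([ 0.09 ,  0.996,  0.   , -0.   ]), 'joint_pos': array([-0.632,  0.118,  0.418,  1.531, -0.049,  1.504,  1.176]), 'ft_force': array([ 0.522,  1.539, -0.314]), 'torque': array([ 0.016, -0.023, -0.02 ]), 'grip_width': np.float64(0.575)}
[-0.1889735  -0.55779019  0.30924798] [0.458 0.108 0.47 ]
fastener_left 0.75 9613 [0.5377 0.095  0.2142] [0.4925 0.0347 0.1319] [0.5855 0.1453 0.226 ]
(array([  25,    0,    0,    0,    0,    0,    0,    0,  232, 3384,  953,
       4982]), array([0.13191189, 0.1397556 , 0.14759931, 0.15544302, 0.16328673,
       0.17113044, 0.17897415, 0.18681786, 0.19466157, 0.20250528,
       0.21034899, 0.2181927 , 0.22603642]))
fastener_left 0.55 7441 [ 0.5589 -0.1138  0.2149] [ 0.515  -0.1891  0.1432] [ 0.6025 -0.0666  0.2256]
(array([   2,    0,    0,    0,    0,    0,    0,    0, 2048,  606, 1079,
       3675]), array([0.1431927 , 0.15006232, 0.15693193, 0.16380155, 0.17067116,
       0.17754078, 0.18441039, 0.19128001, 0.19814962, 0.20501924,
       0.21188885, 0.21875847, 0.22562808]))
fastener_right 0.79 7417 [ 0.5589 -0.1139  0.2149] [ 0.515  -0.1594  0.2011] [ 0.6033 -0.0687  0.2256]
(array([ 404, 1736,  273,   95,  107,  122,  119,  184, 1340,  788, 1621,
        597]), array([0.20112936, 0.20317092, 0.20521248, 0.20725404, 0.2092956 ,
       0.21133716, 0.21337872, 0.21542028, 0.21746184, 0.2195034 ,
       0.22154496, 0.22358652, 0.22562808]))
```

View pics/w1.png

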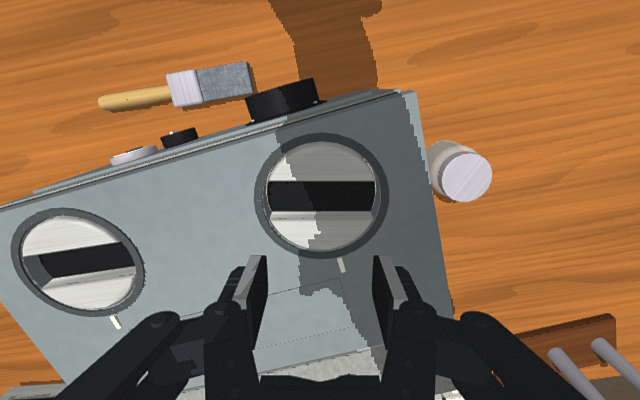

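The wrist view shows both heads clearly: left at (321,196) with its slot parallel to the finger line, right at (78,262). Next I fit the circles and slots.

Run:
```python
from h import *
X=np.load("X.npy"); img=np.load("img.npy")
A=X.reshape(-1,3); g=img.reshape(-1,3).max(1).astype(int)
o=manip.get_obs(); 
n=np.array(o["ee_rot"]); phi=np.arctan2(n[1],n[0]); print("tool y angle",np.degrees(2*phi)-90)
C=[]
for c in ([.538,.095],[.559,-.114]):
    c=np.array(c)
    B=A[(np.hypot(*(A[:,:2]-c).T)<.05)]
    T=B[B[:,2]>.2185]; T=T[np.hypot(*(T[:,:2]-c).T)<.05]
    F=B[(B[:,2]<.2105)&(B[:,2]>.195)&(np.hypot(*(B[:,:2]-c).T)<.04)]
    cc,r=cv2.minEnclosingCircle((T[:,:2]*1000).astype(np.float32)); print("top",cc,r,len(T),np.median(T[:,2]))
    # dark floor only by colour
    (cx,cy),(w,h),a=cv2.minAreaRect((F[:,:2]*1000).astype(np.float32))
    e,v=np.linalg.eigh(np.cov(F[:,:2].T)); d=v[:,1]*np.sign(v[1,1])
    print("floor",len(F),F.mean(0).round(4),(cx,cy,w,h,a),"axis deg",np.degrees(np.arctan2(d[1],d[0])))
```

```text
tool y angle 79.64087395635732
top (537.9824829101562, 95.0008544921875) 49.99594497680664 30821 0.38354717235302493
floor 3204 [0.5419 0.0943 0.2043] (541.3079833984375, 94.27946472167969, 79.76261901855469, 27.843379974365234, 79.22005462646484) axis deg 79.10001211065133
top (558.9218139648438, -114.04000854492188) 49.9751091003418 5217 0.22207300934359492
floor 2443 [ 0.5635 -0.116   0.2044] (562.39111328125, -115.56005859375, 75.9778060913086, 27.039823532104492, 88.81297302246094) axis deg 87.66484447875222
```

carry_out(
  deltas=[
    [-0.007,0,0.3,-0.015,0.15],
    [-0.007,0,0.55,-0.015,0.15],
    [-0.007,0,0.68,-0.015,0.15],
    [-0.007,0,0.77,-0.015,0.15],
    [-0.007,0,0.77,-0.015,0.15],
  ],
)

```text
clock: 3.85
position: [0.5391, 0.0922, 0.2349]
ee_rot: [0.087, 0.996, -0.0, -0.0]
ft_force: [-0.8, 0.2, -0.3]
grip_width: 0.574
grasp_force: 0.0
```

carry_out(
  deltas=[
    [0,0,0.02,0,0.15],
    [0,0,0.04,0,0.15],
    [0,0,0.06,0,0.15],
    [0,0,0.06,0,0.15],
  ],
)

```text
clock: 4.35
position: [0.5394, 0.0916, 0.2262]
ee_rot: [0.088, 0.996, -0.0, -0.0]
ft_force: [0.6, -0.4, 0.1]
grip_width: 0.576
grasp_force: 0.0
```

carry_out(
  deltas=[
    [0,0.017,0.02,0,0.15],
    [0,0.017,0.04,0,0.15],
    [0,0.017,0.06,0,0.15],
    [0,0.017,0.06,0,0.15],
  ],
)

```text
clock: 4.85
position: [0.5399, 0.0944, 0.2172]
ee_rot: [0.088, 0.996, 0.0, -0.0]
ft_force: [-1.1, 1.1, 2.4]
grip_width: 0.573
grasp_force: 1.6
```

carry_out(
  deltas=[
    [0,0,0.02,0,0.15],
    [0,0,0.03,0,0.15],
    [0,0,0.03,0,0.15],
  ],
)

```text
clock: 5.22
position: [0.5401, 0.0944, 0.2132]
ee_rot: [0.088, 0.996, 0.0, 0.0]
ft_force: [-2.1, -0.5, 6.2]
grip_width: 0.575
grasp_force: 3.7
```

carry_out(
  deltas=[
    [0,0,0.02,0,0.15],
    [0,0,0.035,0,0.15],
    [0,0,0.035,0,0.15],
  ],
)

```text
clock: 5.6
position: [0.5403, 0.0944, 0.2126]
ee_rot: [0.088, 0.996, 0.002, 0.001]
ft_force: [-22.1, -3.0, 49.1]
grip_width: 0.57
grasp_force: 24.6
```

carry_out(
  deltas=[
    [0,0,0.01,0,0.15],
    [0,0,0.02,0,0.15],
    [0,0,0.02,0,0.15],
  ],
)

```text
clock: 5.98
position: [0.5405, 0.0944, 0.2123]
ee_rot: [0.088, 0.996, 0.002, 0.001]
ft_force: [-34.6, -5.1, 72.7]
grip_width: 0.577
grasp_force: 36.5
```

carry_out(
  deltas=[
    [0,0,-0.02,0,0.15],
    [0,0,-0.038,0,0.15],
    [0,0,-0.038,0,0.15],
  ],
)

```text
clock: 6.35
position: [0.5409, 0.0944, 0.2129]
ee_rot: [0.088, 0.996, 0.001, 0.001]
ft_force: [-7.1, -0.7, 23.8]
grip_width: 0.573
grasp_force: 12.1
```

carry_out(
  deltas=[
    [0,0,0,0.15,0.15],
    [0,0,0,0.3,0.15],
    [0,0,0,0.45,0.15],
    [0,0,0,0.6,0.15],
    [0,0,0,0.8,0.15],
    [0,0,0,1,0.15],
    [0,0,0,1,0.15],
  ],
)

```text
clock: 7.22
position: [0.5403, 0.093, 0.2129]
ee_rot: [0.344, 0.939, 0.0, 0.001]
ft_force: [-12.3, -5.7, 28.9]
grip_width: 0.573
grasp_force: 14.2
```

```bash
cat > s.py <<'E'
from h import *
o=manip.get_obs(); n=o["ee_rot"]
print({k:np.round(o[k],3) for k in("clock","position","joint_pos","ft_force","torque","grip_width")},"tool y deg",(2*np.degrees(np.arctan2(n[1],n[0]))-90).round(1))
E
python3 s.py
```

```text
{'clock': np.float64(7.225), 'position': array([0.54 , 0.093, 0.213]), 'joint_pos': array([-0.664,  0.193,  0.465,  1.746, -0.092,  1.223,  0.693]), 'ft_force': array([-12.307,  -5.665,  28.881]), 'torque': array([-1.151,  2.676, -0.019]), 'grip_width': np.float64(0.573)} tool y deg 49.8
```

carry_out(
  deltas=[
    [0,0,0,0.17,0.15],
    [0,0,0,0.34,0.15],
    [0,0,0,0.5,0.15],
    [0,0,0,0.67,0.15],
    [0,0,0,0.84,0.15],
    [0,0,0,1,0.15],
    [0,0,0,1,0.15],
  ],
)

```text
clock: 8.1
position: [0.5401, 0.0922, 0.2128]
ee_rot: [0.575, 0.818, -0.0, 0.0]
ft_force: [-13.8, -7.4, 30.3]
grip_width: 0.573
grasp_force: 15.6
```

carry_out(
  deltas=[
    [0,0,0,0.15,0.15],
    [0,0,0,0.3,0.15],
    [0,0,0,0.45,0.15],
    [0,0,0,0.6,0.15],
    [0,0,0,0.7,0.15],
    [0,0,0,0.7,0.15],
  ],
)

```text
clock: 8.85
position: [0.5411, 0.0942, 0.2129]
ee_rot: [0.714, 0.7, 0.002, 0.001]
ft_force: [-6.5, -1.2, 25.0]
grip_width: 0.572
grasp_force: 14.7
```

```bash
python3 s.py
```

```text
{'clock': np.float64(8.85), 'position': array([0.541, 0.094, 0.213]), 'joint_pos': array([-0.746,  0.2  ,  0.56 ,  1.749, -0.114,  1.221, -0.177]), 'ft_force': array([-6.486, -1.191, 24.983]), 'torque': array([-0.22 ,  1.612,  0.018]), 'grip_width': np.float64(0.572)} tool y deg -1.1
```

carry_out(
  deltas=[
    [0,0,0,0.1,0.15],
    [0,0,0,0.2,0.15],
    [0,0,0,0.2,0.15],
  ],
)

```text
clock: 9.22
position: [0.5416, 0.0958, 0.213]
ee_rot: [0.748, 0.663, 0.003, 0.001]
ft_force: [-2.2, 2.1, 21.3]
grip_width: 0.577
grasp_force: 34.7
```

```bash
python3 s.py
```

```text
{'clock': np.float64(9.225), 'position': array([0.542, 0.096, 0.213]), 'joint_pos': array([-0.757,  0.201,  0.57 ,  1.749, -0.117,  1.22 , -0.278]), 'ft_force': array([-2.171,  2.088, 21.335]), 'torque': array([0.476, 0.791, 1.731]), 'grip_width': np.float64(0.577)} tool y deg -6.9
```

carry_out(
  deltas=[
    [0,0,0,0.1,0.15],
    [0,0,0,0.15,0.15],
    [0,0,0,0.15,0.15],
  ],
)

```text
clock: 9.6
position: [0.5416, 0.0957, 0.213]
ee_rot: [0.772, 0.636, 0.002, 0.001]
ft_force: [-1.7, -0.9, 21.6]
grip_width: 0.575
grasp_force: 84.2
```

```bash
python3 s.py
```

```text
{'clock': np.float64(9.6), 'position': array([0.542, 0.096, 0.213]), 'joint_pos': array([-0.765,  0.202,  0.578,  1.749, -0.116,  1.22 , -0.35 ]), 'ft_force': array([-1.718, -0.941, 21.623]), 'torque': array([-0.253,  0.797,  5.301]), 'grip_width': np.float64(0.575)} tool y deg -11.1
```

The turning moment rose to 5.3 N m, so the left fastener is at its stop. I'll relieve the twist and back straight out.

carry_out(
  deltas=[
    [0,0,0,-0.15,0.15],
    [0,0,0,-0.35,0.15],
    [0,0,0,-0.4,0.15],
    [0,0,-0.1,-0.4,0.15],
    [0,0,-0.3,-0.4,0.15],
    [0,0,-0.6,-0.4,0.15],
    [0,0,-0.9,-0.4,0.15],
    [0,0,-0.9,-0.4,0.15],
  ],
)

```text
clock: 10.6
position: [0.5412, 0.0936, 0.3485]
ee_rot: [0.705, 0.709, 0.002, 0.001]
ft_force: [0.3, 0.2, -0.9]
grip_width: 0.579
grasp_force: 0.0
```

```bash
python3 s.py
python3 - <<'E'
from h import *
p=camera("wrist"); save(p,"w2.png"); X=cloud(p); np.save("X.npy",X)
A=X.reshape(-1,3)
for c in ([.539,.095],[.559,-.114]):
    c=np.array(c); B=A[np.hypot(*(A[:,:2]-c).T)<.0445]; B=B[(B[:,2]>.18)&(B[:,2]<.24)]
    if len(B)<500: print("few"); continue
    zt=np.percentile(B[:,2],80); T=B[B[:,2]>zt-.004]; F=B[(B[:,2]<zt-.012)&(np.hypot(*(B[:,:2]-c).T)<.04)]
    e,v=np.linalg.eigh(np.cov(F[:,:2].T)); d=v[:,1]
    print(zt,len(T),len(F),F.mean(0),cv2.minAreaRect((F[:,:2]*1000).astype(np.float32)),"deg",np.degrees(np.arctan2(d[1],d[0]))%180)
E
```

```text
{'clock': np.float64(10.6), 'position': array([0.541, 0.094, 0.348]), 'joint_pos': array([-0.763,  0.124,  0.568,  1.538, -0.067,  1.494, -0.187]), 'ft_force': array([ 0.268,  0.187, -0.872]), 'torque': array([-0.015,  0.003,  0.027]), 'grip_width': np.float64(0.579)} tool y deg 0.3
0.21025028575159016 5097 3134 [0.53964136 0.0929361  0.19324843] ((539.2867431640625, 93.09707641601562), (79.62438201904297, 29.301998138427734), 10.123218536376953) deg 10.21593745615391
0.2097314059560694 475 635 [ 0.55805781 -0.09629132  0.19314248] ((559.0035400390625, -97.06694793701172), (31.65195083618164, 30.70111083984375), 0.3585911691188812) deg 23.952407025133738
```

View pics/w2.png

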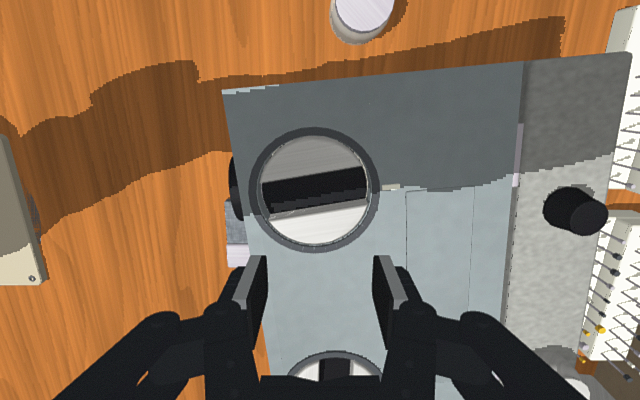

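Run:
```python
from h import *
p=camera("wrist"); X=cloud(p); g=cv2.cvtColor(p["img"],cv2.COLOR_RGB2GRAY)
f=200/np.tan(np.radians(p["vertical_fov"])/2); o=-p["R"].T@p["t"]
def un(u,v,z):
    d=p["R"].T@np.array([(u-p["cx"])/f,(v-p["cy"])/f,1]); return (o+d*(z-o[2])/d[2])[:2]
ang=lambda a,b:np.degrees(np.arctan2(*(b-a)[::-1]))
c=un(314,189.5,.208)
print("centre",c,"mark",un(390,187,.208),ang(c,un(390,187,.208)))
print("side edge",ang(un(222,92,.208),un(523,62,.208)),"hinge",ang(un(507,350,.208),un(523,62,.208))-90)
# slot floor edges: dark pixels, far wall top edges
m=(g<60)&(X[...,2]<.2)&(X[...,2]>.185)&(np.hypot(X[...,0]-.54,X[...,1]-.094)<.046)
P=X[m]; e,v=np.linalg.eigh(np.cov(P[:,:2].T)); print(m.sum(),ang(np.zeros(2),v[:,1])%180,cv2.minAreaRect((P[:,:2]*1000).astype(np.float32)))
cv2.imwrite("pics/c.png",cv2.resize(p["img"][100:280,220:440,::-1],None,fx=3,fy=3,interpolation=cv2.INTER_CUBIC))
```

```text
centre [0.53683941 0.09863129] mark [0.5970251  0.10106987] 2.320216231517597
side edge 5.765940357462449 hinge 7.840022515039479
3254 10.207568439862655 ((538.0232543945312, 93.10218811035156), (87.70062255859375, 28.449588775634766), 10.453878402709961)
```

View pics/c.png

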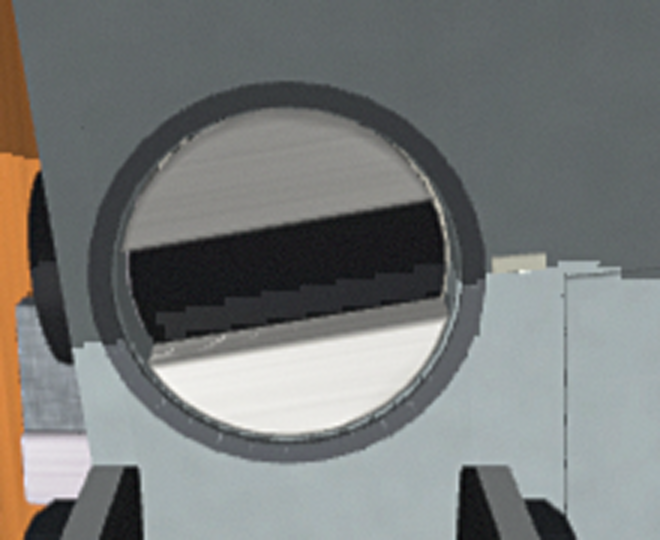

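The left slot sits about 5° short of the mark. The fingers pressing on its floor dragged it back on release. I'll re-enter just above the floor, turn to the stop and leave without dragging.

carry_out(
  deltas=[
    [0,-0.013,0.25,-0.25,0.15],
    [0,-0.013,0.5,-0.3,0.15],
    [0,-0.013,0.7,-0.3,0.15],
    [0,-0.013,0.83,-0.3,0.15],
    [0,-0.013,0.885,-0.3,0.15],
    [0,-0.013,0.885,-0.3,0.15],
  ],
)

```text
clock: 11.45
position: [0.5376, 0.0937, 0.2131]
ee_rot: [0.647, 0.763, -0.0, -0.0]
ft_force: [-7.1, -0.6, 15.3]
grip_width: 0.574
grasp_force: 7.3
```

carry_out(
  deltas=[
    [0,0,0,0.15,0.15],
    [0,0,0,0.3,0.15],
    [0,0,0,0.45,0.15],
    [0,0,0,0.55,0.15],
    [0,0,0,0.55,0.15],
  ],
)

```text
clock: 12.08
position: [0.5389, 0.0956, 0.2133]
ee_rot: [0.748, 0.663, 0.001, 0.001]
ft_force: [1.6, 3.0, 6.7]
grip_width: 0.573
grasp_force: 26.6
```

```bash
python3 s.py
```

```text
{'clock': np.float64(12.075), 'position': array([0.539, 0.096, 0.213]), 'joint_pos': array([-0.766,  0.197,  0.576,  1.754, -0.114,  1.222, -0.28 ]), 'ft_force': array([1.573, 3.007, 6.652]), 'torque': array([ 0.668, -0.543,  1.785]), 'grip_width': np.float64(0.573)} tool y deg -6.9
```

carry_out(
  deltas=[
    [0,0,-0.01,0.08,0.15],
    [0,0,-0.02,0.08,0.15],
    [0,0,-0.025,0.08,0.15],
    [0,0,-0.025,0.0,0.15],
    [0,0,-0.025,-0.1,0.15],
    [0,0,-0.03,-0.2,0.15],
    [0,0,-0.1,-0.2,0.15],
    [0,0,-0.3,-0.2,0.15],
    [0,0,-0.6,-0.2,0.15],
    [0,0,-0.9,-0.2,0.15],
    [0,0,-0.9,-0.2,0.15],
  ],
)

```text
clock: 13.45
position: [0.5392, 0.0939, 0.3513]
ee_rot: [0.714, 0.7, 0.003, 0.001]
ft_force: [-0.0, -0.5, -0.6]
grip_width: 0.574
grasp_force: 0.0
```

```bash
python3 s.py
python3 - <<'E'
from h import *
p=camera("wrist"); save(p,"w3.png"); X=cloud(p); g=cv2.cvtColor(p["img"],cv2.COLOR_RGB2GRAY)
m=(g<60)&(X[...,2]<.2)&(X[...,2]>.185)&(np.hypot(X[...,0]-.54,X[...,1]-.094)<.046)
P=X[m]; e,v=np.linalg.eigh(np.cov(P[:,:2].T)); print(m.sum(),np.degrees(np.arctan(v[1,1]/v[0,1])),cv2.minAreaRect((P[:,:2]*1000).astype(np.float32)))
E
```

```text
{'clock': np.float64(13.45), 'position': array([0.539, 0.094, 0.351]), 'joint_pos': array([-0.775,  0.118,  0.578,  1.538, -0.066,  1.498, -0.216]), 'ft_force': array([-0.007, -0.48 , -0.645]), 'torque': array([-0.056, -0.071, -0.037]), 'grip_width': np.float64(0.574)} tool y deg -1.2
3148 5.566411720491273 ((537.9664916992188, 93.1592025756836), (87.33162689208984, 28.564952850341797), 5.503246784210205)
```

View pics/w3.png

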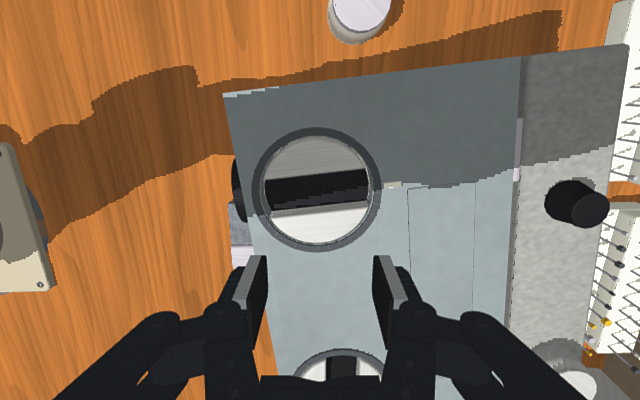

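The left slot is now at 5.6°, matching the extractor's yaw, so it's at its stop with the lid shut. On to the right one.

carry_out(
  deltas=[
    [-0.25,0.03,0,0,0.15],
    [-0.5,0.06,0,0,0.15],
    [-0.693,0.083,0,0,0.15],
  ],
)

```text
clock: 13.88
position: [0.548, -0.0118, 0.3465]
ee_rot: [0.714, 0.7, -0.001, -0.0]
ft_force: [0.5, -1.0, 1.0]
grip_width: 0.574
grasp_force: 0.0
```

carry_out(
  deltas=[
    [-0.25,0.03,0,-0.3,0.15],
    [-0.5,0.06,0,-0.65,0.15],
    [-0.693,0.083,0,-1,0.15],
    [-0.693,0.083,0,-1,0.15],
  ],
)

```text
clock: 14.38
position: [0.5581, -0.1169, 0.3465]
ee_rot: [0.51, 0.86, -0.001, -0.001]
ft_force: [0.5, 0.5, -0.7]
grip_width: 0.576
grasp_force: 0.0
```

carry_out(
  deltas=[
    [0,0,0,-0.35,0.15],
    [0,0,0,-0.7,0.15],
    [0,0,0,-1,0.15],
    [0,0,0,-1,0.15],
  ],
)

```text
clock: 14.88
position: [0.5588, -0.1131, 0.3468]
ee_rot: [0.269, 0.963, 0.0, -0.001]
ft_force: [-0.2, -0.4, -0.3]
grip_width: 0.577
grasp_force: 0.0
```

carry_out(
  deltas=[
    [0,0,0,-0.35,0.15],
    [0,0,0,-0.7,0.15],
    [0,0,0,-0.97,0.15],
    [0,0,0,-0.97,0.15],
    [0,0,0,-0.97,0.15],
  ],
)

```text
clock: 15.5
position: [0.559, -0.1138, 0.3473]
ee_rot: [0.02, 1.0, 0.0, -0.0]
ft_force: [-0.2, -0.4, -0.3]
grip_width: 0.574
grasp_force: 0.0
```

```bash
python3 s.py
cat > f.py <<'E'
from h import *
p=camera("wrist"); X=cloud(p); g=cv2.cvtColor(p["img"],cv2.COLOR_RGB2GRAY)
c=np.array([.5595,-.1145])
m=(g<60)&(X[...,2]<.2)&(X[...,2]>.185)&(np.hypot(X[...,0]-c[0],X[...,1]-c[1])<.046)
P=X[m]; e,v=np.linalg.eigh(np.cov(P[:,:2].T)); print(m.sum(),np.degrees(np.arctan2(v[1,1],v[0,1]))%180,cv2.minAreaRect((P[:,:2]*1000).astype(np.float32)))
r=outline_of("fastener_right",p)[0]; Q=X[r["region"]]; Q=Q[(Q[:,2]>.203)&(Q[:,2]<.216)]
print(r["conf"],len(Q),cv2.minEnclosingCircle((Q[:,:2]*1000).astype(np.float32)),np.percentile(Q,[1,99],0))
save(p,"w4.png")
E
python3 f.py
```

```text
{'clock': np.float64(15.5), 'position': array([ 0.559, -0.114,  0.347]), 'joint_pos': array([-0.374,  0.187,  0.583,  1.482, -0.103,  1.504,  1.739]), 'ft_force': array([-0.224, -0.431, -0.3  ]), 'torque': array([ 0.013, -0.003,  0.036]), 'grip_width': np.float64(0.574)} tool y deg 87.7
3155 88.63174475257705 ((559.899658203125, -114.23341369628906), (87.79014587402344, 27.997846603393555), 88.90624237060547)
0.85 5371 ((558.8225708007812, -114.37244415283203), 45.528541564941406) [[ 0.51458202 -0.15145866  0.20399038]
 [ 0.59906932 -0.076832    0.21166067]]
```

carry_out(
  deltas=[
    [0,0,0.25,-0.03,0.15],
    [0,0,0.5,-0.03,0.15],
    [0,0,0.7,-0.03,0.15],
    [0,0,0.83,-0.03,0.15],
    [0,0,0.9,-0.03,0.15],
    [0,0,0.905,-0.03,0.15],
  ],
)

```text
clock: 16.35
position: [0.5594, -0.1143, 0.2131]
ee_rot: [0.01, 1.0, 0.0, 0.001]
ft_force: [-4.6, 1.2, 13.2]
grip_width: 0.572
grasp_force: 6.6
```

carry_out(
  deltas=[
    [0,0,0,0.17,0.15],
    [0,0,0,0.34,0.15],
    [0,0,0,0.5,0.15],
    [0,0,0,0.67,0.15],
    [0,0,0,0.84,0.15],
    [0,0,0,1,0.15],
    [0,0,0,1,0.15],
  ],
)

```text
clock: 17.23
position: [0.5598, -0.115, 0.2132]
ee_rot: [0.27, 0.963, -0.0, 0.001]
ft_force: [-0.7, -2.4, 5.7]
grip_width: 0.577
grasp_force: 3.1
```

```bash
python3 s.py
```

```text
{'clock': np.float64(17.225), 'position': array([ 0.56 , -0.115,  0.213]), 'joint_pos': array([-0.416,  0.265,  0.639,  1.694, -0.166,  1.235,  1.286]), 'ft_force': array([-0.734, -2.381,  5.66 ]), 'torque': array([-0.452,  0.181,  0.009]), 'grip_width': np.float64(0.577)} tool y deg 58.7
```

carry_out(
  deltas=[
    [0,0,0.01,0.17,0.15],
    [0,0,0.01,0.34,0.15],
    [0,0,0.01,0.5,0.15],
    [0,0,0.01,0.67,0.15],
    [0,0,0.01,0.84,0.15],
    [0,0,0.01,1,0.15],
    [0,0,0.01,1,0.15],
  ],
)

```text
clock: 18.1
position: [0.5592, -0.1159, 0.213]
ee_rot: [0.51, 0.86, 0.0, 0.001]
ft_force: [-10.6, -2.7, 20.9]
grip_width: 0.576
grasp_force: 10.5
```

carry_out(
  deltas=[
    [0,0,0,0.17,0.15],
    [0,0,0,0.34,0.15],
    [0,0,0,0.5,0.15],
    [0,0,0,0.67,0.15],
    [0,0,0,0.84,0.15],
    [0,0,0,1,0.15],
    [0,0,0,1,0.15],
  ],
)

```text
clock: 18.98
position: [0.5597, -0.1149, 0.213]
ee_rot: [0.715, 0.699, 0.001, 0.001]
ft_force: [-7.8, 0.8, 20.9]
grip_width: 0.574
grasp_force: 11.9
```

carry_out(
  deltas=[
    [0,0,0,0.1,0.15],
    [0,0,0,0.2,0.15],
    [0,0,0,0.25,0.15],
    [0,0,0,0.25,0.15],
  ],
)

```text
clock: 19.48
position: [0.5604, -0.1134, 0.2131]
ee_rot: [0.757, 0.654, 0.001, 0.001]
ft_force: [-6.4, 1.2, 20.4]
grip_width: 0.581
grasp_force: 50.3
```

```bash
python3 s.py
```

```text
{'clock': np.float64(19.475), 'position': array([ 0.56 , -0.113,  0.213]), 'joint_pos': array([-0.563,  0.3  ,  0.824,  1.7  , -0.232,  1.24 ,  0.168]), 'ft_force': array([-6.367,  1.197, 20.386]), 'torque': array([0.39 , 1.548, 2.953]), 'grip_width': np.float64(0.581)} tool y deg -8.4
```

The moment is 2.95 N m, so the right fastener is at its stop. I'll lift off the floor while it's still loaded, then unwind and withdraw.

carry_out(
  deltas=[
    [0,0,-0.015,0.03,0.15],
    [0,0,-0.03,0.03,0.15],
    [0,0,-0.04,0.03,0.15],
    [0,0,-0.04,0.03,0.15],
    [0,0,-0.04,-0.05,0.15],
    [0,0,-0.04,-0.15,0.15],
    [0,0,-0.1,-0.17,0.15],
    [0,0,-0.3,-0.17,0.15],
    [0,0,-0.6,-0.17,0.15],
    [0,0,-0.9,-0.17,0.15],
    [0,0,-0.9,-0.17,0.15],
  ],
)

```text
clock: 20.85
position: [0.5601, -0.1153, 0.3495]
ee_rot: [0.729, 0.684, 0.002, 0.002]
ft_force: [0.3, -0.1, -0.7]
grip_width: 0.578
grasp_force: 0.0
```

```bash
python3 s.py; python3 f.py
python3 - <<'E'
from h import *
p=camera("top"); X=cloud(p)
for c in([.539,.0945],[.5595,-.1145]):
    B=X[np.hypot(X[...,0]-c[0],X[...,1]-c[1])<.05]; print(len(B),np.percentile(B[:,2],[5,50,80]).round(4))
E
```

```text
{'clock': np.float64(20.85), 'position': array([ 0.56 , -0.115,  0.35 ]), 'joint_pos': array([-0.58 ,  0.213,  0.842,  1.489, -0.161,  1.504,  0.197]), 'ft_force': array([ 0.318, -0.086, -0.711]), 'torque': array([ 0.031, -0.007,  0.018]), 'grip_width': np.float64(0.578)} tool y deg -3.6
3181 5.687968550161088 ((557.9467163085938, -116.06036376953125), (87.79541015625, 28.240882873535156), 5.731643199920654)
0.77 5222 ((557.8721313476562, -114.01382446289062), 45.95180130004883) [[ 0.52052406 -0.15478855  0.20401948]
 [ 0.59469918 -0.07083553  0.21153833]]
609 [0.1917 0.2086 0.2129]
1530 [0.671  0.7119 0.7164]
```

View pics/w4.png

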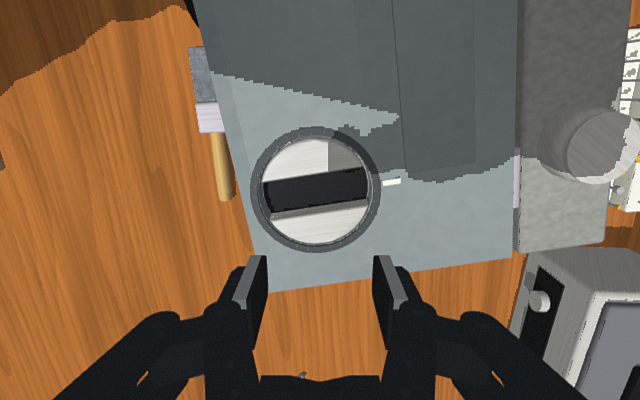

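The right slot at (316,190) points at its white mark at (391,182). Its angle is 5.7°, against 5.6° for the left, and the lid is shut with the arm clear.

```bash
python3 -c "
from workcell import ticket
print(ticket.hand_in())"
```

```text
the job is handed in; nothing more can be done
None
```

Both fasteners are turned to their stops (slots at 5.6° and 5.7°, matching the extractor's yaw), the lid is shut, no bystander was approached, and the job was handed in at about 21 s; the hand-in returned no verdict.

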